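# Pack and wedge a jaw model in its clamping fixture

### The arm

A 7-joint arm with a two-finger parallel gripper is mounted at the origin on a cart in front of the work surface, level with it; the furniture and walls round the work are solid. World frame = base frame: x ahead of the robot, y to its left, z up, the work surface at z = 0. Lengths are in m, angles in rad, forces in N, time in s.
With the tool pointing down it reaches from about 0.4 to 0.85 m from the base axis. Payload 10.4 kg.
Tool frame: the origin (TCP) lies on the centre line of the jaws, within the pads' length; the fingertips stand 17 mm ahead of it and the grasp point (between the pads) lies 2 mm behind it; z points along the fingers, y is the line along which they close (so a half turn about z gives the same grasp; the last joint's range is limited). The gripper opens to 85 mm and grips with 20 to 120 N. Pads are 22 mm wide; open, the fingers measure 114 mm over their backs; the gripper's body (76 mm by 85 mm) begins 54 mm behind the grasp point. The pads swing forward as they close: fully open they stand 13 mm farther back than shut.
Start: joints at [1.279, 0.332, -0.065, 1.46, 0.022, 1.35, -0.088], TCP at [0.166, -0.603, 0.248] pointing down, gripper open.
Joint ranges: [-2.6, 2.6], [-0.5, 2.12], [-1.47, 1.34], [0.16, 2.42], [-1.27, 4.41], [0.06, 2.06], [-2.6, 2.6]. Speed limits (rad/s): [2.22, 2.22, 2.79, 2.79, 3.14, 3.14, 3.14].

### API

Orientations are given as a unit quaternion [x, y, z, w].
In Python, from workcell import get_obs, optics, job gives the robot as it stands. The module is installed in compiled form; this text tells all that it offers.
- The arm moves only by the tool send_rows, never from a script. Its argument "plan" is a list that holds one entry, the list of rows, each a list of 7 numbers: the turn, a rotation vector about the tool's x, y, z in units of 1.5 rad (1.0 is 1.5 rad), then the shift along the tool's x, y, z in units of 20 cm (1.0 is 20 cm), then the opening, from 0 (shut) to 1 (fully open). A call has 1 to 20 rows; each row shifts and turns the commanded pose from where the row before left it, along the tool's axes as they then stand; what a row does not reach is not made up. A row lasts 1/12 s, in which the tool goes at most 41.7 mm and 7.16 degrees, less where a joint would pass 70% of its speed; a pose out of reach is approached as far as the arm can. A call with a number of a shift or a turn outside -1 to 1 is refused whole. A call with a gripper value outside its range is refused whole. The fingers move at their own pace and stop on an object; "squeeze" is the grip in N (left out, the last holds). Time passes only in rows, so rows that do not move let the fingers close. It gives the time, the measured TCP pose, the force, the opening and the grip force at its end, in the units of the state.
- get_obs(): the state, without advancing time (a new reading comes with each control period).
- optics.camera(name): name is "scene" or "top" or "wrist"; returns the picture (480x640x3 uint8, red, green, blue); there is no depth.
- optics.get_calibration(name): a dict with "intrinsics" (3x3 intrinsics, pixels), "world_from_camera" (4x4, takes a point from camera to world coordinates); the wrist camera has in their place "T_tool_cam" (4x4, takes a point from camera to tool coordinates, whose origin is the TCP and whose axes are the flange's). Camera axes: x right, y up, looking along -z (the intrinsics and any distortion apply to the point x, -y, -z); pixel columns grow to the right and rows downward; lengths in m; the calibration is good to about 2 mm. A picture is of the moment at which its call begins: read the wrist's pose just before it. get_calibration takes no time and is no camera call.
- job.hand_in(): hands the job in; it is judged then, once.
The state is a dict: "clock": time; "joint_pos": joint angles; "joint_velocities": joint speeds; "tau": joint torques, N m; "position": TCP position; "ee_rot": TCP orientation; "ft_force": force on the tool from outside, world axes, zero at the start; "torque": the same for the moment, N m; "grip_width": opening from 0.0 (shut) to 1.0 (fully open); "grasp_force": force on a finger pad.
Only numpy, scipy, OpenCV 4.12 (cv2) and the standard library are available. Lean on these libraries where they do the work, as an engineer would, in place of code of your own. Each camera call takes 0.05 s, during which the arm holds its last target. There are 200 camera calls.

### The job

Set the mounted jaw model up for its next drilling pass: give it a quarter turn and stand it on the fixture plate with its blue-lined flank flat against the steel fence. Then stand brass packers on edge in the gap between the model and the blue stop, one by one against the model, until the wedge, pushed down between the last packer and the stop's slope, jams before its toe reaches the plate. Press the wedge down until everything is tight and finish still gripping its orange head and pressing, as a colleague drills while you hold; leave the things lying round the work alone.

Things in the scene. Friction and masses are not known exactly. Their poses are not given: they have to be found in the camera images.
- fixture: clamping fixture, fixed: aluminium plate 130 (x) x 250 (y) x 12 mm with two dark slots along y; origin at the centre of its underside, working top at z = 12 mm. The steel fence (118 x 24 mm, 34 mm above the plate) has its inner face at y = +65 mm; the blue stop stands on the -y side. The clamping line runs along y at x = 0
- fence: the steel fence on the fixture; origin on its inner face at x = 0, where it meets the plate's top; axes as the fixture's (-y points away from it into the work space)
- stop: blue stop, bolted on the plate, 44 mm high, 50 mm wide (x), with 120 mm wide, 10 mm high flanges from 12 mm behind its foot; axes as the fixture's, origin at plate level on the foot of its face towards the fence (+y). That face slopes back (-y) 1 mm per 3 mm of height. Its place along y differs: with the model seated the gap at plate level is 11 to 20 mm, so one or two packers are needed
- model: plaster jaw model on its plaster base, 0.28 kg: base 52 (x) x 70 (y) x 36 mm high, to be grasped across the 52 mm; teeth on top up to 63 mm, front teeth towards -x. Origin at the centre of the base's underside. The flank at +y carries a blue line, also drawn on the base's top rim; at the start this flank faces roughly away from the robot and must be turned to the fence
- marked_flank (a point): centre of the blue-lined flank (model y = +35 mm, 18 mm up)
- plain_flank (a point): centre of the other flank (model y = -35 mm, 18 mm up), which the packers go against
- stand: fixed grey plastic stand, 166 (y) x 46 mm foot, slotted block 36 (x) mm wide and 24 mm high, for three packers and the wedge, which stand in it 4 mm above the bench, 20 mm deep in slots with little play; origin at bench level, axes as those of the things in it
- packer_1: brass packer plate, 62 (x) x 6 (y, thickness) x 46 mm high, 0.1 kg, its upper 10 mm sloped in to 52 mm at the top; origin at the centre of its underside; it stands upright in the stand, overhanging it on both sides, and is best grasped across the 62 mm ends; all three are alike
- packer_2: brass packer plate, 62 (x) x 6 (y, thickness) x 46 mm high, 0.1 kg, its upper 10 mm sloped in to 52 mm at the top; origin at the centre of its underside; it stands upright in the stand, overhanging it on both sides, and is best grasped across the 62 mm ends; all three are alike
- packer_3: brass packer plate, 62 (x) x 6 (y, thickness) x 46 mm high, 0.1 kg, its upper 10 mm sloped in to 52 mm at the top; origin at the centre of its underside; it stands upright in the stand, overhanging it on both sides, and is best grasped across the 62 mm ends; all three are alike
- wedge: steel wedge, orange head, 82 mm high, 40 mm wide (x), 0.18 kg; origin mid toe; toe 10 mm thick (y -5 to +5 mm; +y edge bevelled 3 mm over the lowest 8 mm). Its +y face is upright and goes on the packers; its -y face slopes out 1 mm per 3 mm of height (-22.3 mm at 52 mm up) to lie on the stop's slope. It jams with its toe 3 x (10 mm - gap left at plate level) above the plate; 1 to 28 mm is good
- wedge_head (a point): centre of the orange head (40 x 27 mm, from 52 to 82 mm above the toe), 67 mm above the toe at y = -8.7 mm; grasp across the 40 mm (x). A steady downward push of 10 to 20 N makes everything tight
- jaw_model_b: white plaster jaw model without a base, 50 x 64 x 27 mm, a bystander; origin at its underside
- marker: white and blue marker pen, 13 x 130 mm, lying on the bench, a bystander; origin at its middle, underside
- wax_block: red block of wax, 30 x 62 x 14 mm, a bystander; origin at its underside
- mixing_cup: orange mixing cup, 44 mm across, 38 mm high, a bystander; origin at its underside
- tape_roll: roll of tan tape, 67 mm across, 24 mm high, a bystander; origin at its underside
Things that resemble listed ones, but are neither listed nor needed, are in the scene too. What is shaped like the packer_3 but pink is not meant.

How it is judged:
On the way, in this order (a step that is already met when the one before it is completed fails the run):
1. the model stands on the plate with its blue-lined flank flat against the fence (angle between the y axis of model and the y axis of fixture, either way round below 0.12 rad and y of marked_flank in the frame of fence between -0.006 and 0.002 m and x of model in the frame of fence between -0.012 and 0.012 m and z of model in the frame of fence between -0.003 and 0.003 m and angle between model's own z axis and vertical below 0.06 rad), for 0.2 s.
2. a packer stands on edge on the plate between the model and the stop (((x of packer_1 in the frame of fixture between -0.014 and 0.014 m and z of packer_1 in the frame of fixture between 0.009 and 0.015 m and angle between packer_1's own z axis and vertical below 0.12 rad and angle between the y axis of packer_1 and the y axis of fixture, either way round below 0.12 rad and y of packer_1 in the frame of plain_flank below 0 m and y of packer_1 in the frame of stop above 0.001 m) or (x of packer_2 in the frame of fixture between -0.014 and 0.014 m and z of packer_2 in the frame of fixture between 0.009 and 0.015 m and angle between packer_2's own z axis and vertical below 0.12 rad and angle between the y axis of packer_2 and the y axis of fixture, either way round below 0.12 rad and y of packer_2 in the frame of plain_flank below 0 m and y of packer_2 in the frame of stop above 0.001 m) or (x of packer_3 in the frame of fixture between -0.014 and 0.014 m and z of packer_3 in the frame of fixture between 0.009 and 0.015 m and angle between packer_3's own z axis and vertical below 0.12 rad and angle between the y axis of packer_3 and the y axis of fixture, either way round below 0.12 rad and y of packer_3 in the frame of plain_flank below 0 m and y of packer_3 in the frame of stop above 0.001 m))), for 0.2 s.
At the end, for the whole second after the job is handed in: model upright on the plate, blue-lined flank within 2.5 mm of the fence, square to 0.06 rad; a packer on edge between model and stop; wedge upright, toe 0.5 to 30 mm above the plate, held (over 5 N), pressing on stop (2.5 N) and packer, which presses the model on the fence (1.5 N each); all at rest (angle between the y axis of model and the y axis of fixture, either way round below 0.06 rad and y of marked_flank in the frame of fence between -0.0025 and 0.002 m and x of model in the frame of fence between -0.012 and 0.012 m and z of model in the frame of fence between -0.003 and 0.003 m and angle between model's own z axis and vertical below 0.06 rad and ((x of packer_1 in the frame of fixture between -0.014 and 0.014 m and z of packer_1 in the frame of fixture between 0.009 and 0.015 m and angle between packer_1's own z axis and vertical below 0.12 rad and angle between the y axis of packer_1 and the y axis of fixture, either way round below 0.12 rad and y of packer_1 in the frame of plain_flank below 0 m and y of packer_1 in the frame of stop above 0.001 m) or (x of packer_2 in the frame of fixture between -0.014 and 0.014 m and z of packer_2 in the frame of fixture between 0.009 and 0.015 m and angle between packer_2's own z axis and vertical below 0.12 rad and angle between the y axis of packer_2 and the y axis of fixture, either way round below 0.12 rad and y of packer_2 in the frame of plain_flank below 0 m and y of packer_2 in the frame of stop above 0.001 m) or (x of packer_3 in the frame of fixture between -0.014 and 0.014 m and z of packer_3 in the frame of fixture between 0.009 and 0.015 m and angle between packer_3's own z axis and vertical below 0.12 rad and angle between the y axis of packer_3 and the y axis of fixture, either way round below 0.12 rad and y of packer_3 in the frame of plain_flank below 0 m and y of packer_3 in the frame of stop above 0.001 m)) and x of wedge in the frame of fixture between -0.015 and 0.015 m and z of wedge in the frame of fixture between 0.0125 and 0.042 m and angle between wedge's own z axis and vertical below 0.1 rad and contact force between wedge and stop above 2.5 N and contact force between model and fence above 1.5 N and contact force between any of packer_1, packer_2, packer_3 and wedge above 1.5 N and contact force between any of packer_1, packer_2, packer_3 and model above 1.5 N and contact force between the fingers and wedge above 5 N and contact force between the fingers and model below 0.5 N and linear speed of each of model, wedge below 0.02 m/s); the arm keeps its last pose, push and grip.
It fails at once if a bystander is moved by more than 30 mm (distance of any of jaw_model_b, marker, wax_block, mixing_cup, tape_roll from where it was at the start of the episode above 0.03 m).
It fails at once if the plaster model is tipped over (angle between model's own z axis and vertical above 0.5 rad).
It also fails if it takes over 72 s, if anything falls off the work surface, if the arm or the gripper's body presses on something with over 40 N, if the wrist force passes 120 N, or if a joint passes its speed limit or range.

## Working session

There is one attempt and no reset: what is moved stays moved. The work goes in short steps, Python scripts to look and compute and a tool call to move; the robot and the scene stay as the last step left them, time stands still between calls to the robot, and variables do not carry over. Pictures are saved under pics/ and viewed, at most 10 in all, crops included, and the job is handed in when it is done.

Besides the shell and the picture viewer there is one more tool, called after "Request:" by a JSON object that holds its "name" and its "arguments", one argument or row to a line. send_rows: Moves the arm, as the interface text tells. Its arguments: {"type":"object","properties":{"plan":{"type":"array"},"squeeze":{"type":"number"}},"required":["plan"]}

```bash
mkdir -p pics
python3 - <<'E'
from workcell import get_obs, optics
import cv2,numpy as np
o=get_obs();print({k:np.round(v,3).tolist() for k,v in o.items()})
for n in ("scene","top"):
    im=optics.camera(n);cv2.imwrite(f"pics/{n}0.png",im[:,:,::-1])
    c=optics.get_calibration(n);print(n,{k:np.round(v,4).tolist() if not isinstance(v,str) else v for k,v in c.items()})
c=optics.get_calibration("wrist");print({k:np.round(v,4).tolist() for k,v in c.items()})
E
```

```text
{'clock': 0.0, 'joint_pos': [1.279, 0.333, -0.065, 1.461, 0.022, 1.35, -0.088], 'joint_velocities': [-0.001, -0.001, 0.0, -0.002, 0.001, 0.0, -0.0], 'tau': [0.0, -62.546, 0.049, -39.161, 0.016, 0.01, 0.0], 'position': [0.166, -0.602, 0.247], 'ee_rot': [0.991, 0.134, -0.0, -0.001], 'ft_force': [-0.554, 0.049, 1.163], 'torque': [-0.029, -0.04, -0.017], 'grasp_force': 0.0, 'grip_width': 1.001}
scene {'intrinsics': [[481.3962, 0.0, 320.9254], [0.0, 481.3962, 233.9176], [0.0, 0.0, 1.0]], 'world_from_camera': [[-0.671, 0.576, -0.4669, 0.0764], [-0.7414, -0.5128, 0.4329, 0.3855], [0.01, 0.6366, 0.7711, 0.8818], [0.0, 0.0, 0.0, 1.0]]}
top {'intrinsics': [[600.4967, 0.0, 324.9198], [0.0, 600.4967, 247.8271], [0.0, 0.0, 1.0]], 'world_from_camera': [[0.0056, 0.9917, -0.1284, 0.3866], [-1.0, 0.006, 0.0027, -0.0531], [0.0035, 0.1284, 0.9917, 1.503], [0.0, 0.0, 0.0, 1.0]]}
{'intrinsics': [[341.123, 0.0, 326.9046], [0.0, 341.123, 240.3229], [0.0, 0.0, 1.0]], 'T_tool_cam': [[-0.0006, 0.9653, 0.2612, 0.0673], [1.0, 0.0004, 0.0005, 0.0002], [0.0004, 0.2612, -0.9653, -0.1257], [0.0, 0.0, 0.0, 1.0]]}
```

View pics/top0.png

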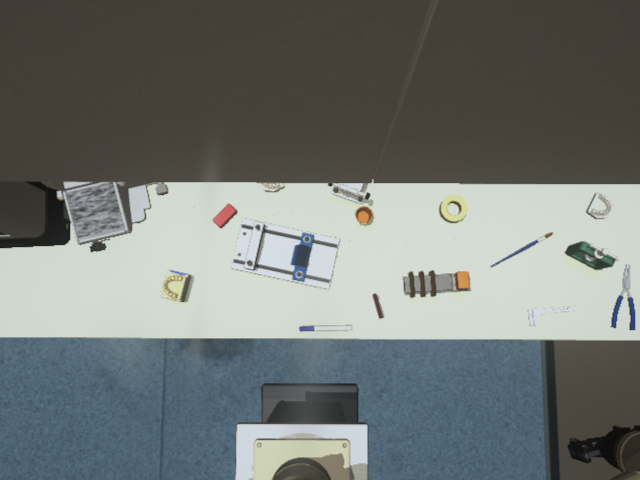

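View pics/scene0.png

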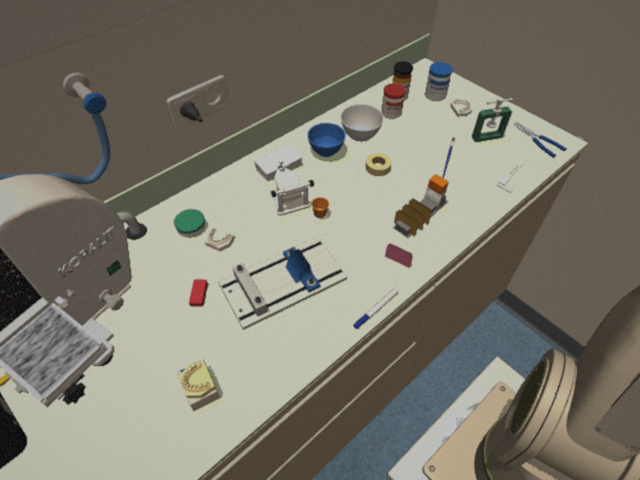

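The top view shows:
- The fixture is around (287,255), with the fence at its left (+y) and the blue stop at (302,255).
- The based yellow model is at (176,287), with its blue line on the far rim at (178,272).
- The stand is at (437,284), with brown packers at (410,284), (421,284) and (432,284). The wedge's orange head is at (463,281).
- The dark pink piece lying at (378,306) is the lookalike.

```bash
cat > h.py <<'E'
from workcell import get_obs, optics
import cv2,numpy as np
from scipy.spatial.transform import Rotation as R
def cal(n,o=None):
    c=optics.get_calibration(n);K=np.array(c["intrinsics"])
    if n=="wrist":
        T=np.eye(4);T[:3,:3]=R.from_quat(o["ee_rot"]).as_matrix();T[:3,3]=o["position"];T=T@np.array(c["T_tool_cam"])
    else:T=np.array(c["world_from_camera"])
    return K,T
def ray(px,z,K,T):
    px=np.atleast_2d(np.array(px,float));d=np.c_[(px[:,0]-K[0,2])/K[0,0],-(px[:,1]-K[1,2])/K[1,1],-np.ones(len(px))]@T[:3,:3].T
    return T[:3,3]+d*((z-T[2,3])/d[:,2])[:,None]
def proj(P,K,T):
    q=(np.atleast_2d(P)-T[:3,3])@T[:3,:3];return np.c_[K[0,2]+K[0,0]*q[:,0]/-q[:,2],K[1,2]-K[1,1]*q[:,1]/-q[:,2]]
def snap(n,name):
    o=get_obs();im=optics.camera(n)[:,:,::-1].copy();cv2.imwrite(f"pics/{name}.png",im);K,T=cal(n,o);np.savez(f"pics/{name}.npz",K=K,T=T);return im,K,T
def load(name):
    d=np.load(f"pics/{name}.npz");return cv2.imread(f"pics/{name}.png"),d["K"],d["T"]
def S(a):
    o=get_obs();return {k:np.round(o[k],4).tolist() for k in("clock","position","ee_rot","ft_force","grip_width","grasp_force")}
E
python3 - <<'E'
from h import *
im=cv2.imread("pics/top0.png");K,T=cal("top")
for n,p,z in [("fixcorners",[(241,218),(340,235),(332,289),(231,270)],.012),("stop",[(302,255)],.04),("model",[(176,287)],.05),("modelline",[(171,272),(186,273)],.036),("stand",[(403,284),(470,282)],.024),("head",[(463,281)],.086),("packers",[(410,284),(421,284),(432,284)],.05)]:
    print(n,ray(p,z,K,T).round(3).tolist())
c=im[205:335,150:480];cv2.imwrite("pics/topc.png",cv2.resize(c[:, :],None,fx=2.4,fy=2.4,interpolation=cv2.INTER_CUBIC))
E
```

```text
fixcorners [[0.654, 0.155, 0.012], [0.612, -0.095, 0.012], [0.477, -0.075, 0.012], [0.523, 0.176, 0.012]]
stop [[0.558, -0.001, 0.04]]
model [[0.477, 0.302, 0.05]]
modelline [[0.515, 0.319, 0.036], [0.512, 0.283, 0.036]]
stand [[0.489, -0.25, 0.024], [0.495, -0.416, 0.024]]
head [[0.493, -0.384, 0.086]]
packers [[0.488, -0.264, 0.05], [0.488, -0.29, 0.05], [0.488, -0.317, 0.05]]
```

View pics/topc.png

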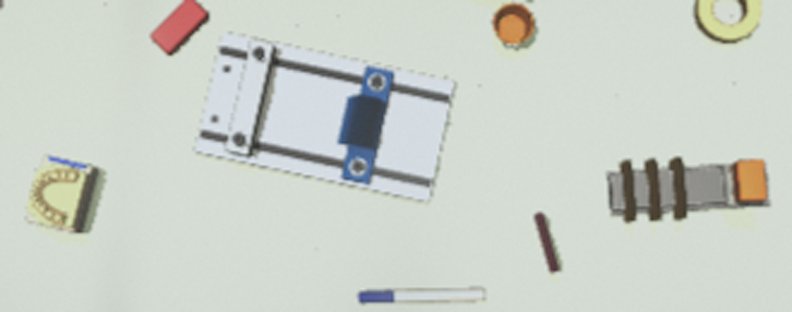

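The enlarged crop shows the model's arch closing to the left, with its blue line at crop (65,160) on the far side. The three brown packers at crop x 628, 653 and 679 stand upright in the stand. The lone pinkish piece at crop (547,242) lies off the stand and is not meant. I'll fly over the stand now.

Request:
{"name": "send_rows", "arguments": {
  "plan": [
    [[0,0,-0.079,0,0,0,1],[0,0,-0.079,0,0,0,1],[0,0,-0.079,0,0,0,1],[0,0,-0.079,0,0,0,1],[0,0,-0.079,0,0,0,1],[0,0,-0.079,0,0,0,1],[0,0,-0.079,0,0,0,1],[0,0,-0.079,0,0,0,1],[0,0,-0.079,0,0,0,1],[0,0,-0.079,0,0,0,1],[0,0,-0.079,0,0,0,1],[0,0,0,0.128,0.147,0.026,1],[0,0,0,0.128,0.147,0.026,1],[0,0,0,0.128,0.147,0.026,1],[0,0,0,0.128,0.147,0.026,1],[0,0,0,0.128,0.147,0.026,1],[0,0,0,0.128,0.147,0.026,1],[0,0,0,0.128,0.147,0.026,1],[0,0,0,0.128,0.147,0.026,1],[0,0,0,0.128,0.147,0.026,1]]
  ]
}}

```text
clock: 1.77
position: [0.4312, -0.3703, 0.2011]
ee_rot: [0.707, 0.708, -0.0, -0.0]
ft_force: [-0.5, -1.1, 0.2]
grip_width: 1.002
grasp_force: 0.0
```

Request:
{"name": "send_rows", "arguments": {
  "plan": [
    [[0,0,0,0.128,0.147,0.026,1],[0,0,0,0.128,0.147,0.026,1],[0,0,0,0,0,0,1],[0,0,0,0,0,0,1]]
  ]
}}

```text
clock: 2.1
position: [0.4906, -0.3177, 0.1904]
ee_rot: [0.705, 0.709, 0.0, -0.001]
ft_force: [-0.1, -0.3, -0.1]
grip_width: 0.998
grasp_force: 0.0
```

Run:
```python
from h import *
im,K,T=snap("wrist","w_stand");print(S(0),get_obs()["joint_pos"])
```

```text
{'clock': 2.15, 'position': [0.4892, -0.3198, 0.1906], 'ee_rot': [0.706, 0.7083, -0.0001, -0.0005], 'ft_force': [-0.3039, -1.4748, 0.7994], 'grip_width': 0.9963, 'grasp_force': 0.0} [ 0.89913959  0.32256575 -0.4824127   1.62698879  0.156451    1.23154973
  0.38882859]
```

View pics/w_stand.png

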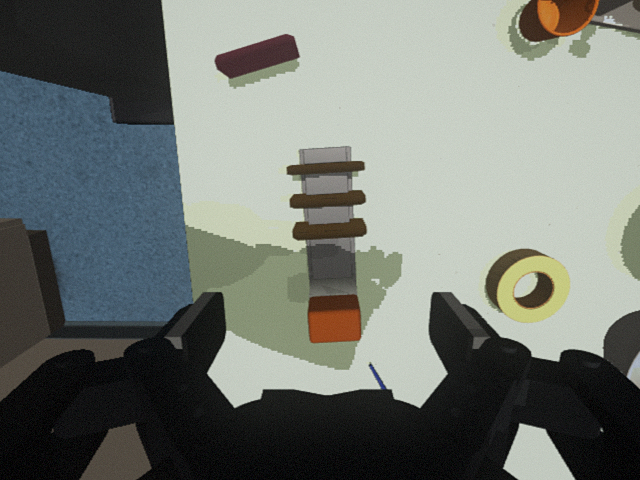

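The wrist view shows the packers' tops at (326,167), (328,199) and (330,229). The wedge head is at (334,320), and the pink lookalike lies apart at (258,57). Next I'll measure the stand and the wedge's direction.

Run:
```python
from h import *
im,K,T=load("w_stand")
hsv=cv2.cvtColor(im,cv2.COLOR_BGR2HSV);H,Sx,V=cv2.split(hsv)
roi=np.zeros(V.shape,np.uint8);roi[130:360,260:400]=1
br=((H<22)&(Sx>100)&(V<130)).astype(np.uint8)*roi
n,l,st,ce=cv2.connectedComponentsWithStats(br)
for i in range(1,n):
    if st[i,4]<150: continue
    ys,xs=np.where(l==i);print(st[i],ce[i].round(1),[int(v) for v in np.median(hsv[l==i],0)])
    r=cv2.minAreaRect(np.c_[xs,ys].astype(np.float32));print(" rect",np.round(r[0],1),np.round(r[1],1),round(r[2],1))
    b=cv2.boxPoints(r);print(" box@.04",ray(b,.04,K,T)[:,:2].round(4).tolist(),"ctr@.05,.04",ray([ce[i]],.05,K,T)[0,:2].round(4),ray([ce[i]],.04,K,T)[0,:2].round(4))
og=((H<15)&(Sx>150)&(V>60)).astype(np.uint8)*roi
for v0,v1 in ((60,130),(130,190),(190,256)):
    m=og*((V>=v0)&(V<v1));ys,xs=np.where(m>0);print("or",v0,len(xs),xs.min() if len(xs) else 0,xs.max() if len(xs) else 0,np.percentile(ys,[2,50,98]) if len(xs) else 0)
# column profile
for y in range(236,348,4): print(y,im[y,330].tolist(),end=" ")
print()
for p,z in(((310,312),.086),((359,311),.086),((310,342),.086),((361,340),.086),((334,297),.056),((334,280),.024),((334,297),.024)): print(p,z,ray(p,z,K,T)[0,:2].round(4))
```

```text
[287 162  77  11 397] [326.  166.3] [18, 111, 72]
 rect [325.1 167.4] [ 8.5 76.2] 86.8
 box@.04 [[0.4597, -0.2646], [0.5198, -0.261], [0.5204, -0.2675], [0.46, -0.2712]] ctr@.05,.04 [ 0.4907 -0.2647] [ 0.4907 -0.2652]
[290 191  75  17 798] [326.8 198.9] [17, 121, 71]
 rect [327.1 199. ] [13.2 74.2] 86.5
 box@.04 [[0.4614, -0.2879], [0.5212, -0.2838], [0.5223, -0.2945], [0.4618, -0.2986]] ctr@.05,.04 [ 0.4915 -0.2897] [ 0.4915 -0.2912]
[ 293  219   73   21 1036] [329.1 229.5] [17, 129, 70]
 rect [328.9 228.9] [17.2 72.5] 86.7
 box@.04 [[0.463, -0.3107], [0.5227, -0.3069], [0.5241, -0.3215], [0.4636, -0.3255]] ctr@.05,.04 [ 0.4935 -0.3143] [ 0.4936 -0.3167]
[308 295  53  46 881] [333.2 305.3] [10, 172, 73]
 rect [333.9 316.8] [43.5 52.5] 86.6
 box@.04 [[0.4741, -0.3772], [0.52, -0.374], [0.5236, -0.4165], [0.4761, -0.42]] ctr@.05,.04 [ 0.4975 -0.3805] [ 0.4978 -0.3854]
or 60 820 308 360 [296.   305.   337.62]
or 130 1453 310 359 [312. 326. 340.]
or 190 0 0 0 0
236 [24, 40, 52] 240 [107, 111, 110] 244 [62, 66, 65] 248 [63, 67, 71] 252 [68, 67, 73] 256 [66, 69, 69] 260 [68, 68, 70] 264 [67, 68, 70] 268 [67, 71, 72] 272 [71, 71, 74] 276 [68, 69, 70] 280 [66, 73, 73] 284 [74, 85, 85] 288 [82, 88, 87] 292 [84, 92, 92] 296 [23, 38, 67] 300 [31, 46, 75] 304 [20, 39, 71] 308 [18, 32, 64] 312 [26, 61, 135] 316 [31, 76, 155] 320 [31, 73, 153] 324 [28, 71, 151] 328 [33, 76, 153] 332 [31, 74, 152] 336 [33, 76, 151] 340 [17, 65, 144] 344 [117, 147, 134] 
(310, 312) 0.086 [ 0.4796 -0.3686]
(359, 311) 0.086 [ 0.5158 -0.3676]
(310, 342) 0.086 [ 0.4794 -0.3937]
(361, 340) 0.086 [ 0.5181 -0.3917]
(334, 297) 0.056 [ 0.498  -0.3701]
(334, 280) 0.024 [ 0.4986 -0.3678]
(334, 297) 0.024 [ 0.4988 -0.3847]
```

The wedge's upright face points to +y, so it doesn't need flipping. The stand's yaw is about +3.4°. Next I'll look over the fixture.

Request:
{"name": "send_rows", "arguments": {
  "plan": [
    [[0,0,0,0.187,0.044,0,1],[0,0,0,0.187,0.044,0,1],[0,0,0,0.187,0.044,0,1],[0,0,0,0.187,0.044,0,1],[0,0,0,0.187,0.044,0,1],[0,0,0,0.187,0.044,0,1],[0,0,0,0.187,0.044,0,1],[0,0,0,0.187,0.044,0,1],[0,0,0.056,0,0,0,1],[0,0,0.056,0,0,0,1],[0,0,0,0,0,0,1],[0,0,0,0,0,0,1]]
  ]
}}

```text
clock: 3.15
position: [0.5588, -0.0228, 0.191]
ee_rot: [0.763, 0.646, -0.0, 0.0]
ft_force: [0.5, -0.2, 0.1]
grip_width: 0.997
grasp_force: 0.0
```

Run:
```python
from h import *
im,K,T=snap("wrist","w_fix");print(S(0),get_obs()["joint_pos"])
```

```text
{'clock': 3.2, 'position': [0.5588, -0.0227, 0.1911], 'ee_rot': [0.7633, 0.6461, -0.0003, 0.0002], 'ft_force': [-0.6503, -0.337, -0.322], 'grip_width': 0.9965, 'grasp_force': 0.0} [ 0.49623607  0.29036322 -0.63142533  1.68687755  0.18144585  1.22356143
 -0.34322345]
```

View pics/w_fix.png

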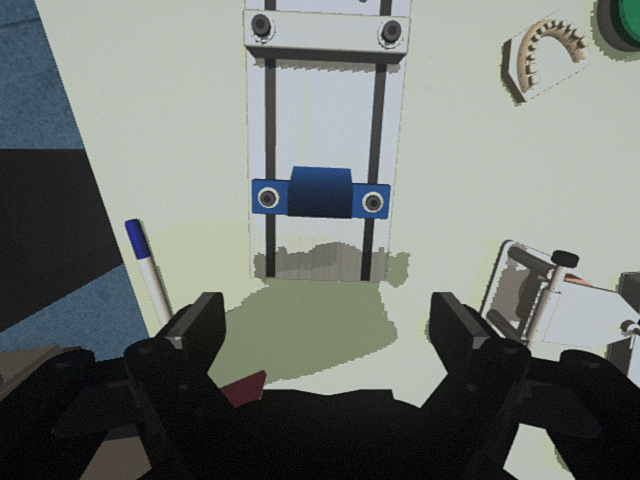

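The view shows the fence's inner face at rows about 48-62 and the foot of the stop's sloped blue face at row about 166, columns 292-351. The plate edges are at columns about 248 and 400. I'll get edges from the line profiles.

Run:
```python
from h import *
im,K,T=load("w_fix");g=cv2.cvtColor(im,cv2.COLOR_BGR2GRAY).astype(int);hsv=cv2.cvtColor(im,cv2.COLOR_BGR2HSV)
for c in (290,320,350): print("fence",c,[(r,int(g[r,c-3:c+4].mean())) for r in range(38,80,2)])
m=((hsv[...,0]>100)&(hsv[...,0]<125)&(hsv[...,1]>150)).astype(np.uint8);m[:,:245]=0;m[:,410:]=0;m[240:]=0;m[:150]=0
top={c:int(np.where(m[:,c])[0].min()) for c in range(250,392,6) if m[:,c].any()};print("blue top",top)
c=[c for c in range(298,348)];r=[np.where(m[:,x])[0].min()-.5 for x in c];ls=np.polyfit(c,r,1);print("stop foot line",ls)
rows=np.where(m[:,296:346].any(1))[0];print(rows.min(),rows.max());print("Vcol",[(r_,int(hsv[r_,315:325,2].mean())) for r_ in range(160,222,3)])
for r_ in (172,200):
    q=np.where(m[r_])[0];print("blue cols",r_,q.min(),q.max())
for r_ in (90,120,150,165,235):
    print("row",r_,[(c_,int(g[r_,c_])) for c_ in list(range(238,262,2))+list(range(384,412,2))])
s=ray([(295,np.polyval(ls,295)),(348,np.polyval(ls,348))],.012,K,T);print("stopfoot",s.round(4))
```

```text
fence 290 [(38, 191), (40, 189), (42, 189), (44, 191), (46, 170), (48, 86), (50, 52), (52, 52), (54, 52), (56, 51), (58, 51), (60, 114), (62, 110), (64, 110), (66, 122), (68, 187), (70, 191), (72, 191), (74, 192), (76, 192), (78, 191)]
fence 320 [(38, 189), (40, 190), (42, 189), (44, 190), (46, 192), (48, 150), (50, 64), (52, 52), (54, 53), (56, 52), (58, 51), (60, 64), (62, 113), (64, 111), (66, 113), (68, 124), (70, 174), (72, 192), (74, 193), (76, 192), (78, 193)]
fence 350 [(38, 188), (40, 188), (42, 190), (44, 191), (46, 189), (48, 189), (50, 121), (52, 50), (54, 54), (56, 53), (58, 52), (60, 50), (62, 84), (64, 114), (66, 112), (68, 114), (70, 148), (72, 183), (74, 193), (76, 193), (78, 191)]
blue top {256: 180, 262: 180, 268: 181, 274: 181, 280: 181, 286: 181, 292: 174, 298: 167, 304: 167, 310: 168, 316: 168, 322: 168, 328: 168, 334: 169, 340: 169, 346: 169, 352: 184, 358: 184, 364: 184, 370: 185, 376: 185, 382: 185, 388: 185}
stop foot line [4.42256903e-02 1.53297215e+02]
167 215
Vcol [(160, 198), (163, 197), (166, 193), (169, 128), (172, 118), (175, 109), (178, 100), (181, 9
[... 1154 characters left out ...]

row 165 [(238, 190), (240, 194), (242, 185), (244, 190), (246, 196), (248, 173), (250, 194), (252, 193), (254, 188), (256, 196), (258, 193), (260, 194), (384, 191), (386, 190), (388, 192), (390, 194), (392, 190), (394, 194), (396, 182), (398, 192), (400, 191), (402, 192), (404, 193), (406, 192), (408, 191), (410, 190)]
row 235 [(238, 192), (240, 192), (242, 191), (244, 193), (246, 189), (248, 192), (250, 184), (252, 191), (254, 190), (256, 194), (258, 192), (260, 190), (384, 191), (386, 198), (388, 186), (390, 179), (392, 194), (394, 191), (396, 187), (398, 191), (400, 186), (402, 190), (404, 194), (406, 191), (408, 191), (410, 188)]
stopfoot [[0.5409 0.0317 0.012 ]
 [0.5863 0.022  0.012 ]]
```

Run:
```python
from h import *
im,K,T=load("w_fix")
def L(n,p,z):
    q=ray(p,z,K,T)[:,:2];d=q[-1]-q[0];print(n,q.round(4).tolist(),"angle",np.degrees(np.arctan2(d[1],d[0])).round(2))
    return q
L("fence foot",[(290,59.2),(320,60.7),(350,62.2)],.012)
L("fence top",[(290,47.4),(320,48.8),(350,50.2)],.046)
L("stop foot",[(290.5,166.2),(351,168.8)],.012)
L("left",[(250,235),(247.5,150),(246,90)],.012)
L("right",[(390,235),(396,165),(400,120),(402,90)],.012)
L("flange front top",[(253,179.5),(388,185)],.022)
g=cv2.cvtColor(im,cv2.COLOR_BGR2GRAY).astype(float)
# slots by dark columns
for side,(a,b) in {"L":(256,282),"R":(360,386)}.items():
    pts=[]
    for r in list(range(80,160,8)):
        s=200-g[r-1:r+2,a:b].mean(0);s=np.clip(s-40,0,None);pts.append((a+(s*np.arange(b-a)).sum()/s.sum(),r))
    q=L("slot"+side,[pts[0],pts[-1]],.012)
# top cam
im=cv2.imread("pics/top0.png");K,T=cal("top")
L("top left/right corners y-edge",[(332,289),(231,270)],.012);L("y-edge2",[(340,235),(241,218)],.012)
im2,K,T=load("w_fix")
print(ray([(545,20),(525,100)],.0,K,T).round(3))
```

```text
fence foot [[0.553, 0.1157], [0.5768, 0.1106], [0.6006, 0.1055]] angle -12.15
fence top [[0.5565, 0.115], [0.5774, 0.1106], [0.5984, 0.1061]] angle -11.96
stop foot [[0.537, 0.0325], [0.5888, 0.0215]] angle -11.97
left [[0.4882, -0.0222], [0.5031, 0.0521], [0.5127, 0.0991]] angle 78.59
right [[0.6154, -0.0436], [0.6281, 0.0182], [0.6356, 0.0546], [0.6399, 0.0777]] angle 78.62
flange front top [[0.5044, 0.0272], [0.6175, 0.0035]] angle -11.87
slotL [[0.5338, 0.1033], [0.5218, 0.0472]] angle -102.01
slotR [[0.6227, 0.0883], [0.6108, 0.0323]] angle -101.96
top left/right corners y-edge [[0.4767, -0.0754], [0.5225, 0.1764]] angle 79.68
y-edge2 [[0.6123, -0.0949], [0.6541, 0.1546]] angle 80.49
[[0.764 0.112 0.   ]
 [0.747 0.053 0.   ]]
```

The fixture's yaw is -12.0°, and every line agrees. The plate measures 129.3 mm against the stated 130 mm. The fence-to-stop distance is 84.7 mm, so the gap will be about 14.7 mm. Now to the model.

Request:
{"name": "send_rows", "arguments": {
  "plan": [
    [[0,0,0,0.1705,-0.0747,0,1],[0,0,0,0.1705,-0.0747,0,1],[0,0,0,0.1705,-0.0747,0,1],[0,0,0,0.1705,-0.0747,0,1],[0,0,0,0.1705,-0.0747,0,1],[0,0,0,0.1705,-0.0747,0,1],[0,0,0,0.1705,-0.0747,0,1],[0,0,0,0.1705,-0.0747,0,1],[0,0,0,0.1705,-0.0747,0,1],[0,0,0.083,0,0,0,1],[0,0,0.083,0,0,0,1],[0,0,0.083,0,0,0,1],[0,0,0.083,0,0,0,1],[0,0,0.083,0,0,0,1],[0,0,0.083,0,0,0,1],[0,0,0.083,0,0,0,1],[0,0,0.083,0,0,0,1],[0,0,0.083,0,0,0,1],[0,0,0.083,0,0,0,1],[0,0,0.083,0,0,0,1]]
  ]
}}

```text
clock: 4.87
position: [0.4778, 0.3027, 0.1911]
ee_rot: [1.0, 0.015, 0.0, 0.0]
ft_force: [0.8, -0.3, 0.8]
grip_width: 0.999
grasp_force: 0.0
```

Request:
{"name": "send_rows", "arguments": {
  "plan": [
    [[0,0,0.082,0,0,0,1],[0,0,0,0,0,0,1],[0,0,0,0,0,0,1]]
  ]
}}

```text
clock: 5.12
position: [0.4776, 0.303, 0.1911]
ee_rot: [0.999, -0.042, 0.0, 0.0]
ft_force: [-0.1, 0.3, -0.6]
grip_width: 0.999
grasp_force: 0.0
```

Run:
```python
from h import *
im,K,T=snap("wrist","w_mod");print(S(0),get_obs()["joint_pos"])
```

```text
{'clock': 5.1667, 'position': [0.4775, 0.3032, 0.1911], 'ee_rot': [0.9991, -0.0417, 0.0001, 0.0001], 'ft_force': [0.3519, 0.3615, -0.5114], 'grip_width': 0.9985, 'grasp_force': 0.0} [-0.15769873  0.29522802 -0.57796083  1.67259561  0.17016077  1.22430428
 -2.42818898]
```

View pics/w_mod.png

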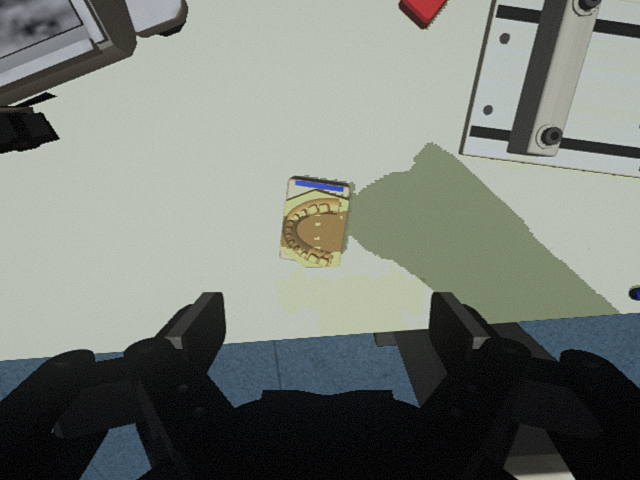

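The model spans columns 281-350 and rows 178-268, with the blue line at (320,187). I need one enlarged crop to tell the rim from the flank and confirm this is the based model.

Run:
```python
from h import *
im,K,T=load("w_mod");c=im[165:280,265:370]
cv2.imwrite("pics/modc.png",cv2.resize(c,None,fx=5,fy=5,interpolation=cv2.INTER_NEAREST))
hsv=cv2.cvtColor(im,cv2.COLOR_BGR2HSV)
m=((hsv[...,0]>100)&(hsv[...,0]<130)&(hsv[...,1]>120)).astype(np.uint8);m[:170]=0;m[280:]=0;m[:,:270]=0;m[:,365:]=0
ys,xs=np.where(m);r=cv2.minAreaRect(np.c_[xs,ys].astype(np.float32));print(r,len(xs))
b=cv2.boxPoints(r)
for z in (.018,.036): print(z,ray(b,z,K,T)[:,:2].round(4).tolist())
```

```text
((319.04998779296875, 185.64999389648438), (46.9518928527832, 4.666904926300049), 8.13010311126709) 211
0.018 [[0.5164, 0.3275], [0.5203, 0.3265], [0.5112, 0.2868], [0.5072, 0.2877]]
0.036 [[0.5181, 0.3257], [0.5217, 0.3247], [0.5132, 0.2874], [0.5095, 0.2883]]
```

View pics/modc.png

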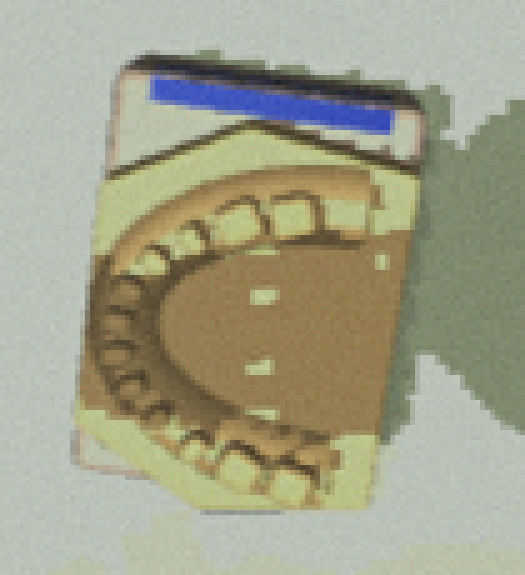

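The crop shows the blue line on the rim at crop (270,105) and the dark strip above it, which is the flank. It also shows the front teeth to the left. The base-top corners are at about (288.6,179), (350,187.4) and (280,258).

Run:
```python
from h import *
im,K,T=load("w_mod")
p=[(288.6,179),(350,187.4),(340.5,267),(280,258)]
q=ray(p,.036,K,T)[:,:2];print(q.round(4).tolist(),"ctr",q.mean(0).round(4))
for i in range(4):
    d=q[(i+1)%4]-q[i];print(np.linalg.norm(d).round(4),np.degrees(np.arctan2(d[1],d[0])).round(1))
c=q.mean(0);a=np.radians(-4.8);d=c-np.array([.4776,.3031]);print("shift tool x,y",d@[np.cos(a),np.sin(a)],d@[np.sin(a),-np.cos(a)])
a=np.radians(-12.2);print("at -12.2",d@[np.cos(a),np.sin(a)],d@[np.sin(a),-np.cos(a)])
```

```text
[[0.5231, 0.3308], [0.5121, 0.2815], [0.444, 0.2943], [0.4566, 0.3459]] ctr [0.4839 0.3131]
0.0505 -102.6
0.0693 169.3
0.0531 76.2
0.0682 -12.8
shift tool x,y 0.005479602361761406 -0.010500149594116763
at -12.2 0.004081590612357138 -0.011118444208384988
```

Request:
{"name": "send_rows", "arguments": {
  "plan": [
    [[0,0,0.0436,0.02,-0.055,0,1],[0,0,0.0436,0,0,0,1],[0,0,0,0,0,0.17,1],[0,0,0,0,0,0.17,1],[0,0,0,0,0,0.17,1],[0,0,0,0,0,0.17,1],[0,0,0,0,0,0.1,1],[0,0,0,0,0,0.055,1],[0,0,0,0,0,0,1]]
  ]
}}

```text
clock: 5.92
position: [0.481, 0.3135, 0.0218]
ee_rot: [0.994, -0.108, -0.002, 0.001]
ft_force: [-0.4, -0.4, -0.5]
grip_width: 0.999
grasp_force: 0.0
```

Run:
```python
from h import *
print(S(0),get_obs()["joint_pos"].round(3) if hasattr(get_obs()["joint_pos"],"round") else get_obs()["joint_pos"])
```

```text
{'clock': 5.9167, 'position': [0.481, 0.3135, 0.0218], 'ee_rot': [0.9942, -0.1078, -0.0015, 0.0012], 'ft_force': [-0.4432, -0.3557, -0.524], 'grip_width': 0.9995, 'grasp_force': 0.0} [-0.379  0.48  -0.337  1.794  0.195  0.904 -2.589]
```

Request:
{"name": "send_rows", "arguments": {
  "plan": [
    [[0,0,0,0.01,0,0,0.7],[0,0,0,0,0,0,0.3],[0,0,0,0,0,0,0.3],[0,0,0,0,0,0,0.3],[0,0,0,0,0,0,0.3],[0,0,0,0,0,0,0.3]]
  ],
  "squeeze": 40
}}

```text
clock: 6.42
position: [0.4854, 0.3144, 0.026]
ee_rot: [0.994, -0.109, 0.001, -0.001]
ft_force: [0.3, -1.4, 6.8]
grip_width: 0.603
grasp_force: 43.2
```

Request:
{"name": "send_rows", "arguments": {
  "plan": [
    [[0,0,0,0,0,-0.08,0.3],[0,0,0,0,0,-0.15,0.3],[0,0,0,0,0,-0.18,0.3],[0,0,0,0,0,-0.19,0.3],[0,0,0,0.0984,0.1554,0,0.3],[0,0,0,0.0984,0.1554,0,0.3],[0,0,0,0.0984,0.1554,0,0.3],[0,0,0,0.0984,0.1554,0,0.3],[0,0,0,0.0984,0.1554,0,0.3],[0,0,0,0.0984,0.1554,0,0.3],[0,0,0,0.0984,0.1554,0,0.3],[0,0,-0.0809,0,0,0,0.3],[0,0,-0.0809,0,0,0,0.3],[0,0,-0.0809,0,0,0,0.3],[0,0,-0.0809,0,0,0,0.3],[0,0,-0.0809,0,0,0,0.3],[0,0,-0.0809,0,0,0,0.3],[0,0,-0.0809,0,0,0,0.3],[0,0,-0.0809,0,0,0,0.3],[0,0,-0.0809,0,0,0,0.3]]
  ]
}}

```text
clock: 8.08
position: [0.5713, 0.0715, 0.1446]
ee_rot: [0.905, 0.426, 0.0, 0.0]
ft_force: [-0.7, 0.6, -2.4]
grip_width: 0.597
grasp_force: 42.9
```

Request:
{"name": "send_rows", "arguments": {
  "plan": [
    [[0,0,-0.0809,0,0,0,0.3],[0,0,-0.0809,0,0,0,0.3],[0,0,-0.0809,0,0,0,0.3],[0,0,-0.0809,0,0,0,0.3],[0,0,0,0,0,0,0.3],[0,0,0,0,0,0,0.3],[0,0,0,0,0,0,0.3]]
  ]
}}

```text
clock: 8.67
position: [0.5713, 0.0715, 0.1444]
ee_rot: [0.779, 0.627, 0.0, 0.0]
ft_force: [-0.2, -0.8, -2.6]
grip_width: 0.605
grasp_force: 42.9
```

Run:
```python
from h import *
im,K,T=snap("wrist","w_hold");print(S(0))
c=im[0:480,150:500]
cv2.imwrite("pics/holdc.png",im)
```

```text
{'clock': 8.7167, 'position': [0.5713, 0.0716, 0.1443], 'ee_rot': [0.7791, 0.6269, 0.0001, 0.0001], 'ft_force': [-0.2624, -0.2155, -2.3453], 'grip_width': 0.5981, 'grasp_force': 42.9373}
```

View pics/holdc.png

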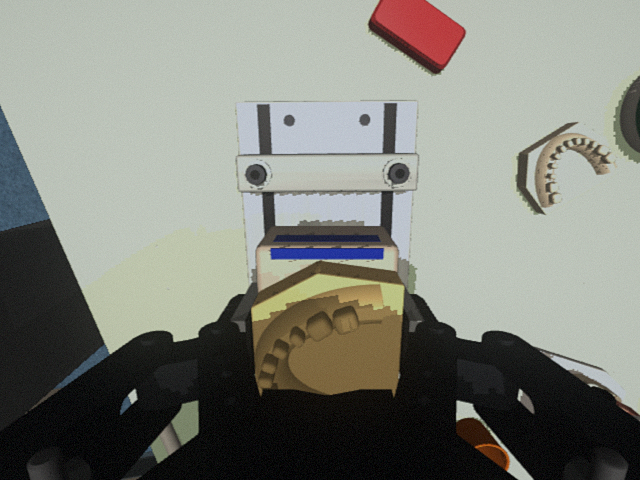

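The model is held square with its blue line toward the fence. The rim's front edge is at row about 245, columns 258-398, and the fence's inner top edge is at row 191. I'll measure the offsets.

Run:
```python
from h import *
im,K,T=load("w_hold");g=cv2.cvtColor(im,cv2.COLOR_BGR2GRAY).astype(int)
print([(r,g[r,300:308].mean().astype(int),im[r,340].tolist()) for r in range(224,266,2)])
for r in (246,250,254): 
    print(r,[(c,int(g[r,c])) for c in list(range(250,266,2))+list(range(388,404,2))])
cu=np.array([.97815,-.20791]);cv_=np.array([.20791,.97815])
def uv(p,z):
    q=ray(p,z,K,T)[:,:2];return (q@cu).round(4),(q@cv_).round(4)
z=get_obs()["position"][2]-.0255+.036
print("rim",uv([(258,246),(398,245),(327,245)],z)," fence top",uv([(260,191),(390,191)],.046))
p=get_obs()["position"][:2];print("tcp uv",p@cu,p@cv_)
```

```text
[(224, np.int64(111), [124, 135, 134]), (226, np.int64(70), [68, 74, 80]), (228, np.int64(71), [59, 63, 74]), (230, np.int64(71), [63, 71, 77]), (232, np.int64(74), [65, 71, 77]), (234, np.int64(64), [65, 70, 73]), (236, np.int64(32), [55, 33, 27]), (238, np.int64(32), [57, 30, 31]), (240, np.int64(33), [59, 32, 29]), (242, np.int64(74), [64, 77, 81]), (244, np.int64(76), [66, 72, 83]), (246, np.int64(136), [71, 83, 93]), (248, np.int64(50), [99, 40, 31]), (250, np.int64(63), [159, 51, 33]), (252, np.int64(61), [154, 52, 36]), (254, np.int64(62), [154, 49, 35]), (256, np.int64(58), [157, 55, 35]), (258, np.int64(70), [158, 68, 50]), (260, np.int64(194), [167, 191, 187]), (262, np.int64(189), [165, 188, 184]), (264, np.int64(185), [52, 75, 87])]
246 [(250, 194), (252, 193), (254, 197), (256, 178), (258, 72), (260, 112), (262, 138), (264, 138), (388, 102), (390, 106), (392, 140), (394, 111), (396, 89), (398, 192), (400, 194), (402, 194)]
250 [(250, 196), (252, 194), (254, 195), (256, 130), (258, 160), (260, 181), (262, 180), (264, 181), (388, 181), (390, 180), (392, 183), (394, 170), (396, 145), (398, 119), (400, 195), (402, 191)]
254 [(250, 194), (252, 191), (254, 196), (256, 135), (258, 172), (260, 188), (262, 191), (264, 187), (388, 192), (390, 195), (392, 191), (394, 181), (396, 159), (398, 137), (400, 196), (402, 193)]
rim (array([0.5212, 0.5704, 0.5454]), array([0.2221, 0.2221, 0.2223]))  fence top (array([0.5017, 0.5868]), array([0.2284, 0.2277]))
tcp uv 0.5439560164883244 0.1887877894025201
```

Request:
{"name": "send_rows", "arguments": {
  "plan": [
    [[0,0,-0.004,0,0,0.1,0.3],[0,0,0,0,0,0.14,0.3],[0,0,0,0,0,0.14,0.3],[0,0,0,0,0,0.09,0.3],[0,0,0,0,0,0.04,0.3],[0,0,0,0.012,0,0.005,0.3],[0,0,0,0.012,0,0.005,0.3],[0,0,0,0,0,0,0.3],[0,0,0,0,0,0,0.3]]
  ]
}}

```text
clock: 9.47
position: [0.5732, 0.0768, 0.0415]
ee_rot: [0.776, 0.631, 0.001, 0.001]
ft_force: [0.9, 0.1, -1.1]
grip_width: 0.601
grasp_force: 43.4
```

Request:
{"name": "send_rows", "arguments": {
  "plan": [
    [[0,0,0,0,0,0.008,0.3],[0,0,0,0,0,0.008,0.3],[0,0,0,0,0,0,0.3],[0,0,0,0,0,0,0.3]]
  ]
}}

```text
clock: 9.8
position: [0.573, 0.0764, 0.0381]
ee_rot: [0.776, 0.63, 0.001, 0.001]
ft_force: [-1.6, -0.5, 5.3]
grip_width: 0.601
grasp_force: 44.5
```

Request:
{"name": "send_rows", "arguments": {
  "plan": [
    [[0,0,0,0.005,0,0.005,0.3],[0,0,0,0.005,0,0,0.3],[0,0,0,0,0,0,0.3],[0,0,0,0,0,0,0.3]]
  ]
}}

```text
clock: 10.13
position: [0.573, 0.0765, 0.038]
ee_rot: [0.777, 0.63, -0.001, 0.001]
ft_force: [-9.4, -8.1, 21.0]
grip_width: 0.6
grasp_force: 46.3
```

Request:
{"name": "send_rows", "arguments": {
  "plan": [
    [[0,0,0,0,0,-0.005,0.3],[0,0,0,0,0,0,0.3],[0,0,0,0,0,0,0.7],[0,0,0,0,0,0,0.8],[0,0,0,0,0,0,0.85],[0,0,0,0,0,0,0.85],[0,0,0,0,0,-0.05,0.85],[0,0,0,0,0,-0.1,0.9],[0,0,0,0,0,-0.15,1],[0,0,0,0,0,-0.2,1],[0,0,0,0,0,-0.2,1],[0,0,0,-0.1,0,0,1],[0,0,0,-0.15,0,0,1],[0,0,0,0,0,0,1],[0,0,0,0,0,0,1]]
  ]
}}

```text
clock: 11.38
position: [0.5624, 0.0275, 0.1777]
ee_rot: [0.777, 0.629, -0.0, 0.001]
ft_force: [0.2, 1.3, -0.0]
grip_width: 0.998
grasp_force: 0.0
```

Run:
```python
from h import *
im,K,T=snap("wrist","w_placed");print(S(0))
```

```text
{'clock': 11.4333, 'position': [0.5624, 0.029, 0.1775], 'ee_rot': [0.7765, 0.6302, 0.0002, 0.0002], 'ft_force': [0.2391, 0.0492, 1.0296], 'grip_width': 0.9974, 'grasp_force': 0.0}
```

View pics/w_placed.png

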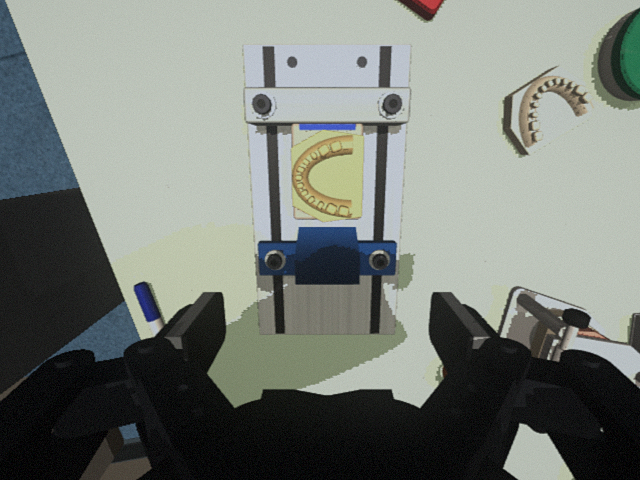

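The model stands square at the fence, spanning columns 292-364 and rows 124-219. The stop's foot is at row about 227. I'll check this in numbers and refine the packer positions.

Run:
```python
from h import *
im,K,T=load("w_placed");g=cv2.cvtColor(im,cv2.COLOR_BGR2GRAY).astype(int)
print([(r,im[r,335].tolist()) for r in range(208,234)])
cu=np.array([.97815,-.20791]);cv_=np.array([.20791,.97815])
def uv(p,z):
    q=ray(p,z,K,T)[:,:2];return (q@cu).round(4),(q@cv_).round(4)
for r in (150,205): print(r,[(c,int(g[r,c])) for c in list(range(284,300,2))+list(range(356,372,2))])
print("rim near",uv([(335,218),(335,220)],.048),"flank foot",uv([(335,221),(335,223)],.012),"stop foot",uv([(335,226),(335,228)],.012),"sides",uv([(292,170),(364,170)],.048),"fencetop",uv([(327,123.5)],.046))
im,K,T=load("w_stand");hsv=cv2.cvtColor(im,cv2.COLOR_BGR2HSV);H,Sx,V=cv2.split(hsv)
br=((H<22)&(Sx>90)&(V<130));br[:130]=0;br[245:]=0;br[:,:280]=0;br[:,375:]=0
for lo,hi in ((155,180),(185,212),(213,245)):
  for c in (300,327,352):
    r=np.where(br[lo:hi,c])[0]+lo;q=ray([(c,r.max()+.5)],.05,K,T)[0,:2];print(c,r.min(),r.max(),"-y top edge",q.round(4),[int(V[k,c]) for k in range(r.min(),r.max()+1)])
  r=(lo+hi)//2; x=np.where(br[lo:hi].any(0))[0];print("cols",x.min(),x.max(),ray([(x.min(),r),(x.max()+1,r)],.04,K,T)[:,0].round(4))
```

```text
[(208, [125, 191, 190]), (209, [126, 186, 189]), (210, [112, 176, 189]), (211, [104, 159, 172]), (212, [84, 133, 154]), (213, [76, 117, 141]), (214, [61, 103, 127]), (215, [74, 111, 125]), (216, [116, 172, 164]), (217, [144, 200, 187]), (218, [140, 194, 189]), (219, [129, 186, 184]), (220, [146, 168, 172]), (221, [205, 194, 188]), (222, [208, 197, 189]), (223, [201, 192, 184]), (224, [199, 191, 185]), (225, [209, 199, 192]), (226, [194, 187, 179]), (227, [126, 78, 55]), (228, [114, 63, 34]), (229, [115, 71, 41]), (230, [117, 67, 39]), (231, [113, 67, 39]), (232, [111, 69, 44]), (233, [112, 68, 44])]
150 [(284, 192), (286, 192), (288, 197), (290, 178), (292, 188), (294, 188), (296, 188), (298, 191), (356, 189), (358, 187), (360, 186), (362, 189), (364, 185), (366, 193), (368, 196), (370, 195)]
205 [(284, 192), (286, 194), (288, 195), (290, 197), (292, 179), (294, 181), (296, 187), (298, 187), (356, 187), (358, 184), (360, 187), (362, 183), (364, 198), (366, 196), (368, 195), (370, 196)]
rim near (array([0.5519, 0.5519]), array([0.1587, 0.1571])) flank foot (array([0.5528, 0.5528]), ar
[... 410 characters left out ...]
61, 62]
cols 287 363 [0.4598 0.5209]
300 194 206 -y top edge [ 0.4705 -0.2958] [74, 73, 78, 76, 74, 70, 76, 74, 66, 68, 64, 60, 59]
327 194 205 -y top edge [ 0.4917 -0.2949] [57, 76, 72, 75, 62, 72, 74, 69, 65, 60, 62, 55]
352 191 204 -y top edge [ 0.5114 -0.294 ] [73, 73, 77, 74, 80, 78, 73, 78, 69, 68, 62, 59, 58, 61]
cols 290 364 [0.4617 0.5225]
300 222 238 -y top edge [ 0.4701 -0.3219] [72, 72, 72, 75, 77, 70, 71, 68, 75, 73, 62, 68, 66, 71, 62, 56, 55]
327 224 237 -y top edge [ 0.4919 -0.3209] [66, 71, 67, 76, 71, 70, 62, 66, 68, 67, 66, 55, 54, 54]
352 219 235 -y top edge [ 0.512  -0.3191] [72, 73, 75, 73, 71, 72, 78, 79, 71, 72, 75, 78, 70, 74, 65, 57, 60]
cols 293 365 [0.4636 0.5243]
```

Request:
{"name": "send_rows", "arguments": {
  "plan": [
    [[0,0,-0.059,0,0,0,1],[0,0,-0.059,0,0,0,1],[0,0,-0.059,0,0,0,1],[0,0,0,-0.181,-0.0553,0,1],[0,0,0,-0.181,-0.0553,0,1],[0,0,0,-0.181,-0.0553,0,1],[0,0,0,-0.181,-0.0553,0,1],[0,0,0,-0.181,-0.0553,0,1],[0,0,0,-0.181,-0.0553,0,1],[0,0,0,-0.181,-0.0553,0,1],[0,0,0,-0.181,-0.0553,0,1],[0,0,0,0,0,0.1,1],[0,0,0,0,0,0.1,1],[0,0,0,0,0,0.1,1],[0,0,0,0,0,0,1],[0,0,0,0,0,0,1],[0,0,0,0,0,0,1]]
  ]
}}

```text
clock: 12.85
position: [0.4923, -0.2644, 0.1181]
ee_rot: [0.685, 0.728, 0.0, 0.001]
ft_force: [0.2, -0.1, 1.2]
grip_width: 0.997
grasp_force: 0.0
```

Run:
```python
from h import *
im,K,T=snap("wrist","w_p1");print(S(0))
hsv=cv2.cvtColor(im,cv2.COLOR_BGR2HSV);H,Sx,V=cv2.split(hsv)
br=((H<25)&(Sx>80)&(V<135)).astype(np.uint8);br[:,:230]=0;br[:,430:]=0
n,l,st,ce=cv2.connectedComponentsWithStats(br)
for i in range(1,n):
    if st[i,4]<200: continue
    print(st[i],ce[i].round(1))
    for f in (.2,.5,.8):
        c=int(st[i,0]+f*st[i,2]);r=np.where(l[:,c]==i)[0];print(c,r.min(),r.max(),"rays@.05",ray([(c,r.min()-.5),(c,r.max()+.5)],.05,K,T)[:,:2].round(4).tolist())
    print("x ends@.04",ray([(st[i,0],ce[i][1]),(st[i,0]+st[i,2],ce[i][1])],.04,K,T)[:,:2].round(4).tolist())
```

```text
{'clock': 12.9, 'position': [0.4924, -0.2648, 0.1184], 'ee_rot': [0.6855, 0.7281, 0.0004, 0.0009], 'ft_force': [0.2395, 1.4497, -0.1416], 'grip_width': 1.0021, 'grasp_force': 0.0}
[ 272  241   98   30 2328] [321.1 257.2]
291 241 270 rays@.05 [[0.4717, -0.2521], [0.4723, -0.2708]]
321 248 269 rays@.05 [[0.4896, -0.2553], [0.4904, -0.2691]]
350 241 269 rays@.05 [[0.5064, -0.25], [0.5078, -0.2681]]
x ends@.04 [[0.4593, -0.2664], [0.5206, -0.2628]]
[ 274  274   95   73 5499] [321.8 312.6]
293 275 346 rays@.05 [[0.4736, -0.2733], [0.4753, -0.3226]]
321 284 345 rays@.05 [[0.4909, -0.2781], [0.4932, -0.3208]]
350 274 345 rays@.05 [[0.508, -0.2706], [0.5118, -0.3197]]
x ends@.04 [[0.4613, -0.3045], [0.5235, -0.3008]]
```

Request:
{"name": "send_rows", "arguments": {
  "plan": [
    [[0,0,0,-0.007,-0.012,0.14,1],[0,0,0,0,0,0.14,1],[0,0,0,0,0,0.1,1],[0,0,0,0,0,0.055,1],[0,0,0,0,0,0,0.8],[0,0,0,0,0,0,0.5],[0,0,0,0,0,0,0.5],[0,0,0,0,0,0,0.5],[0,0,0,0,0,0,0.5]]
  ],
  "squeeze": 40
}}

```text
clock: 13.65
position: [0.49, -0.267, 0.0315]
ee_rot: [0.686, 0.728, 0.0, 0.001]
ft_force: [-0.6, 0.4, 5.6]
grip_width: 0.714
grasp_force: 43.9
```

Request:
{"name": "send_rows", "arguments": {
  "plan": [
    [[0,0,0,0,0,-0.05,0.5],[0,0,0,0,0,-0.1,0.5],[0,0,0,0,0,-0.15,0.5],[0,0,0,0,0,-0.15,0.5],[0,0,0,0,0,-0.15,0.5],[0,0,0,0.1855,0.0584,0,0.5],[0,0,0,0.1855,0.0584,0,0.5],[0,0,0,0.1855,0.0584,0,0.5],[0,0,0,0.1855,0.0584,0,0.5],[0,0,0,0.1855,0.0584,0,0.5],[0,0,0,0.1855,0.0584,0,0.5],[0,0,0,0.1855,0.0584,0,0.5],[0,0,0,0.1855,0.0584,0,0.5],[0,0,0.0593,0,0,0,0.5],[0,0,0.0593,0,0,0,0.5],[0,0,0.0593,0,0,0,0.5],[0,0,0,0,0,0,0.5],[0,0,0,0,0,0,0.5],[0,0,0,0,0,0,0.5]]
  ]
}}

```text
clock: 15.23
position: [0.5646, 0.0352, 0.1503]
ee_rot: [0.776, 0.631, 0.0, 0.0]
ft_force: [0.1, 0.8, -1.4]
grip_width: 0.71
grasp_force: 44.3
```

```bash
cat >> h.py <<'E'
cu=np.array([.97815,-.20791]);cv_=np.array([.20791,.97815])
def held(name,zoff):
    # zoff: TCP height above packer underside
    im,K,T=snap("wrist",name);o=get_obs();p=o["position"];print(S(0));print("tcp u,v",(p[:2]@cu).round(4),(p[:2]@cv_).round(4))
    hsv=cv2.cvtColor(im,cv2.COLOR_BGR2HSV);H,Sx,V=cv2.split(hsv)
    br=((H<25)&(Sx>80)&(V<135)).astype(np.uint8);br[:,:245]=0;br[:,420:]=0
    n,l,st,ce=cv2.connectedComponentsWithStats(br);z=p[2]-zoff+.046
    for i in range(1,n):
        if st[i,4]<300: continue
        print(st[i],ce[i].round(1))
        for f in (.25,.5,.75):
            c=int(st[i,0]+f*st[i,2]);r=np.where(l[:,c]==i)[0];q=ray([(c,r.min()-.5),(c,r.max()+.5)],z,K,T)[:,:2];print(c,r.min(),r.max(),"uv top",(q@cu).round(4),(q@cv_).round(4))
E
python3 -c "
from h import *
held('w_h1',.0275)"
```

```text
{'clock': 15.2833, 'position': [0.5646, 0.0351, 0.1502], 'ee_rot': [0.7759, 0.6309, 0.0, 0.0001], 'ft_force': [0.5197, 0.087, -1.0901], 'grip_width': 0.713, 'grasp_force': 44.3498}
tcp u,v 0.545 0.1517
[ 246  283  162   67 9697] [326.8 317.2]
286 285 348 uv top [0.5323 0.5316] [0.1737 0.1492]
327 284 348 uv top [0.5461 0.5462] [0.1741 0.1493]
367 284 348 uv top [0.5596 0.5605] [0.1742 0.1493]
```

Request:
{"name": "send_rows", "arguments": {
  "plan": [
    [[0,0,0,-0.005,0.003,0.15,0.5],[0,0,0,0,0,0.15,0.5],[0,0,0,0,0,0.12,0.5],[0,0,0,0,0,0.08,0.5],[0,0,0,0,0,0.04,0.5],[0,0,0,0,0,0,0.5],[0,0,0,0,0,0.006,0.5],[0,0,0,0,0,0,0.5],[0,0,0,0,0,0,0.5]]
  ]
}}

```text
clock: 16.03
position: [0.5657, 0.0341, 0.0416]
ee_rot: [0.776, 0.63, 0.001, 0.001]
ft_force: [0.1, -0.4, -1.5]
grip_width: 0.712
grasp_force: 44.8
```

Nearly down. Lower the last 2 mm, then nudge toward the model.

Request:
{"name": "send_rows", "arguments": {
  "plan": [
    [[0,0,0,0,0,0.006,0.5],[0,0,0,0,0,0.006,0.5],[0,0,0,0,0,0,0.5],[0,0,0,0,0,0,0.5]]
  ]
}}

```text
clock: 16.37
position: [0.5656, 0.0342, 0.0393]
ee_rot: [0.777, 0.63, 0.0, 0.001]
ft_force: [-2.6, -0.8, 6.6]
grip_width: 0.717
grasp_force: 45.5
```

Request:
{"name": "send_rows", "arguments": {
  "plan": [
    [[0,0,0,0.005,0,0,0.5],[0,0,0,0.005,0,0,0.5],[0,0,0,0,0,0,0.5],[0,0,0,0,0,0,0.5]]
  ]
}}

```text
clock: 16.7
position: [0.566, 0.0352, 0.0394]
ee_rot: [0.777, 0.63, 0.0, 0.001]
ft_force: [-1.3, -3.5, 7.7]
grip_width: 0.706
grasp_force: 45.6
```

Request:
{"name": "send_rows", "arguments": {
  "plan": [
    [[0,0,0,0.005,0,0,0.5],[0,0,0,0.004,0,0,0.5],[0,0,0,0,0,0,0.5],[0,0,0,0,0,0,0.5]]
  ]
}}

```text
clock: 17.03
position: [0.5666, 0.0369, 0.0394]
ee_rot: [0.777, 0.63, 0.0, 0.001]
ft_force: [-2.3, -2.7, 6.8]
grip_width: 0.712
grasp_force: 45.5
```

Request:
{"name": "send_rows", "arguments": {
  "plan": [
    [[0,0,0,0.004,0,0,0.5],[0,0,0,0.004,0,0,0.5],[0,0,0,0,0,0,0.5],[0,0,0,0,0,0,0.5]]
  ]
}}

```text
clock: 17.37
position: [0.5667, 0.0373, 0.0393]
ee_rot: [0.777, 0.629, -0.001, 0.001]
ft_force: [-2.5, -6.9, 8.8]
grip_width: 0.713
grasp_force: 45.7
```

Contact: the force rose and the packer stopped at v≈0.1543, as predicted. I'll release it and look at the remaining gap.

Request:
{"name": "send_rows", "arguments": {
  "plan": [
    [[0,0,0,0,0,0,0.75],[0,0,0,0,0,0,0.8],[0,0,0,0,0,0,0.9],[0,0,0,0,0,0,1],[0,0,0,0,0,0,1],[0,0,0,0,0,-0.04,1],[0,0,0,0,0,-0.1,1],[0,0,0,0,0,-0.15,1],[0,0,0,0,0,-0.15,1],[0,0,0,-0.1,0,-0.05,1],[0,0,0,-0.15,0,0,1],[0,0,0,0,0,0,1],[0,0,0,0,0,0,1]]
  ]
}}

```text
clock: 18.45
position: [0.5558, -0.0114, 0.137]
ee_rot: [0.778, 0.629, -0.0, 0.001]
ft_force: [0.2, 0.3, 0.3]
grip_width: 1.001
grasp_force: 0.0
```

Run:
```python
from h import *
im,K,T=snap("wrist","w_gap");o=get_obs();print(S(0))
def uv(p,z):
    q=ray(p,z,K,T)[:,:2];return np.c_[q@cu,q@cv_].round(4).tolist()
# predict rows
f=lambda u,v,z: proj([[u*cu[0]+v*cv_[0],u*cu[1]+v*cv_[1],z]],K,T)[0].round(1)
print("pred foot",f(.546,.1435,.012),"packer -y top",f(.546,.1515,.058),"+y top",f(.546,.1575,.058),"fence top",f(.546,.2281,.046))
r0=int(f(.546,.1575,.058)[1]);r1=int(f(.546,.1435,.012)[1])
for c in (310,330,345): print(c,[(r,im[r,c].tolist()) for r in range(r0-8,r1+8)])
cv2.imwrite("pics/gapc.png",cv2.resize(im[80:330,220:440],None,fx=2.4,fy=2.4))
```

```text
{'clock': 18.5, 'position': [0.5558, -0.0098, 0.1368], 'ee_rot': [0.7769, 0.6296, 0.0001, 0.0001], 'ft_force': [0.2277, 0.042, -0.299], 'grip_width': 0.996, 'grasp_force': 0.0}
pred foot [325.  186.7] packer -y top [324.6 181.7] +y top [324.6 171.4] fence top [324.2  43.7]
310 [(163, [145, 201, 197]), (164, [112, 171, 177]), (165, [76, 103, 119]), (166, [86, 99, 113]), (167, [94, 106, 121]), (168, [102, 120, 133]), (169, [81, 99, 110]), (170, [39, 53, 60]), (171, [29, 56, 72]), (172, [33, 54, 67]), (173, [20, 46, 61]), (174, [34, 55, 71]), (175, [34, 51, 63]), (176, [28, 48, 61]), (177, [33, 47, 61]), (178, [26, 39, 52]), (179, [32, 48, 58]), (180, [26, 40, 54]), (181, [35, 51, 55]), (182, [75, 87, 91]), (183, [105, 117, 116]), (184, [103, 114, 114]), (185, [107, 113, 112]), (186, [99, 94, 91]), (187, [91, 59, 41]), (188, [130, 79, 42]), (189, [129, 75, 40]), (190, [122, 76, 42]), (191, [121, 74, 42]), (192, [125, 73, 42]), (193, [116, 72, 36])]
330 [(163, [148, 202, 195]), (164, [147, 199, 191]), (165, [147, 201, 192]), (166, [147, 201, 195]), (167, [123, 186, 188]), (168, [84, 128,
[... 538 characters left out ...]
1, 71, 43])]
345 [(163, [93, 134, 141]), (164, [145, 206, 197]), (165, [124, 186, 190]), (166, [82, 103, 121]), (167, [89, 104, 117]), (168, [93, 113, 127]), (169, [104, 119, 138]), (170, [37, 55, 66]), (171, [34, 52, 69]), (172, [27, 49, 65]), (173, [38, 59, 73]), (174, [29, 50, 65]), (175, [31, 47, 65]), (176, [28, 46, 61]), (177, [33, 50, 64]), (178, [34, 43, 58]), (179, [25, 45, 53]), (180, [31, 41, 51]), (181, [38, 56, 59]), (182, [91, 98, 102]), (183, [107, 119, 117]), (184, [117, 130, 129]), (185, [109, 118, 119]), (186, [94, 80, 75]), (187, [69, 45, 26]), (188, [87, 51, 32]), (189, [126, 75, 41]), (190, [125, 71, 41]), (191, [121, 69, 37]), (192, [118, 70, 34]), (193, [119, 71, 39])]
```

The packer's top edge at row 181.5 and the stop's foot at row 186.3 both match my prediction. The remaining gap is about 8 mm, so the wedge should jam with its toe about 6 mm up and one packer is enough. Next I'll fetch the wedge.

Request:
{"name": "send_rows", "arguments": {
  "plan": [
    [[0,0,-0.0593,0,0,-0.05,1],[0,0,-0.0593,0,0,0,1],[0,0,-0.0593,0,0,0,1],[0,0,0,-0.1833,-0.0393,0,1],[0,0,0,-0.1833,-0.0393,0,1],[0,0,0,-0.1833,-0.0393,0,1],[0,0,0,-0.1833,-0.0393,0,1],[0,0,0,-0.1833,-0.0393,0,1],[0,0,0,-0.1833,-0.0393,0,1],[0,0,0,-0.1833,-0.0393,0,1],[0,0,0,-0.1833,-0.0393,0,1],[0,0,0,-0.1833,-0.0393,0,1],[0,0,0,-0.1833,-0.0393,0,1],[0,0,0,0,0,0,1],[0,0,0,0,0,0,1],[0,0,0,0,0,0,1]]
  ]
}}

```text
clock: 19.83
position: [0.5, -0.3787, 0.146]
ee_rot: [0.685, 0.728, 0.001, -0.0]
ft_force: [0.5, 0.5, 0.1]
grip_width: 1.004
grasp_force: 0.0
```

```bash
cat >> h.py <<'E'
def head(name,ztop):
    im,K,T=snap("wrist",name);print(S(0))
    hsv=cv2.cvtColor(im,cv2.COLOR_BGR2HSV);H,Sx,V=cv2.split(hsv)
    m=((H<16)&(Sx>150)&(V>115)).astype(np.uint8);m[:,:235]=0;m[:,425:]=0
    n,l,st,ce=cv2.connectedComponentsWithStats(m);i=1+np.argmax(st[1:,4]);ys,xs=np.where(l==i)
    r=cv2.minAreaRect(np.c_[xs,ys].astype(np.float32));b=cv2.boxPoints(r);q=ray(b,ztop,K,T)[:,:2]
    print(st[i],np.round(r,1) if 0 else r,q.round(4).tolist(),"ctr",q.mean(0).round(4),"sides",[np.linalg.norm(q[k]-q[(k+1)%4]).round(4) for k in range(4)],"ang",[np.degrees(np.arctan2(*(q[(k+1)%4]-q[k])[::-1])).round(1) for k in range(4)])
    return q
E
python3 -c "
from h import *
head('w_wd',.086)"
```

```text
{'clock': 19.8833, 'position': [0.5002, -0.3781, 0.1462], 'ee_rot': [0.685, 0.7286, 0.0005, -0.0003], 'ft_force': [0.2613, -0.4912, 0.1659], 'grip_width': 1.0005, 'grasp_force': 0.0}
[ 287  247   68   43 2662] ((320.5, 268.0), (42.0, 67.0), 90.0) [[0.4779, -0.3679], [0.5158, -0.3657], [0.5179, -0.3912], [0.4787, -0.3936]] ctr [ 0.4976 -0.3796] sides [np.float64(0.038), np.float64(0.0256), np.float64(0.0393), np.float64(0.0257)] ang [np.float64(3.4), np.float64(-85.4), np.float64(-176.6), np.float64(91.7)]
```

Request:
{"name": "send_rows", "arguments": {
  "plan": [
    [[0,0,0,-0.006,-0.0125,0.1,1],[0,0,0,0,0,0.14,1],[0,0,0,0,0,0.09,1],[0,0,0,0,0,0.03,1],[0,0,0,0,0,0,0.7],[0,0,0,0,0,0,0.3],[0,0,0,0,0,0,0.2],[0,0,0,0,0,0,0.2],[0,0,0,0,0,0,0.2],[0,0,0,0,0,0,0.2]]
  ],
  "squeeze": 60
}}

```text
clock: 20.72
position: [0.4976, -0.3818, 0.0761]
ee_rot: [0.686, 0.728, 0.0, 0.001]
ft_force: [0.3, 1.7, 6.9]
grip_width: 0.465
grasp_force: 60.2
```

Request:
{"name": "send_rows", "arguments": {
  "plan": [
    [[0,0,0,0,0,-0.05,0.2],[0,0,0,0,0,-0.1,0.2],[0,0,0,0,0,-0.15,0.2],[0,0,0,0,0,-0.2,0.2],[0,0,0,0.18,0.0403,0,0.2],[0,0,0,0.18,0.0403,0,0.2],[0,0,0,0.18,0.0403,0,0.2],[0,0,0,0.18,0.0403,0,0.2],[0,0,0,0.18,0.0403,0,0.2],[0,0,0,0.18,0.0403,0,0.2],[0,0,0,0.18,0.0403,0,0.2],[0,0,0,0.18,0.0403,0,0.2],[0,0,0,0.18,0.0403,0,0.2],[0,0,0,0.18,0.0403,0,0.2],[0,0,0,0.18,0.0403,0,0.2],[0,0,0.0598,0,0,0,0.2],[0,0,0.0598,0,0,0,0.2],[0,0,0.0598,0,0,0,0.2],[0,0,0,0,0,0,0.2],[0,0,0,0,0,0,0.2]]
  ]
}}

```text
clock: 22.38
position: [0.5617, 0.0191, 0.1749]
ee_rot: [0.776, 0.63, 0.0, 0.0]
ft_force: [0.7, 0.1, -2.0]
grip_width: 0.461
grasp_force: 61.2
```

Run:
```python
from h import *
p=get_obs()["position"]
q=head('w_hw',p[2]-.071+.082);c=q.mean(0);print("head uv",(q@cu).round(4),(q@cv_).round(4),"ctr",(c@cu).round(4),(c@cv_).round(4));print("tcp uv",p[:2]@cu,p[:2]@cv_)
im,K,T=load("w_hw")
f=lambda u,v,z: proj([[u*cu[0]+v*cv_[0],u*cu[1]+v*cv_[1],z]],K,T)[0].round(1)
print("pred packer top +y/-y",f(.546,.1575,.058),f(.546,.1516,.058));r0=int(f(.546,.1575,.058)[1])
print([(r,im[r,327].tolist()) for r in range(r0-6,r0+26)])
```

```text
{'clock': 22.4333, 'position': [0.5617, 0.019, 0.1748], 'ee_rot': [0.7764, 0.6303, 0.0001, 0.0002], 'ft_force': [0.0653, 0.4726, -2.4901], 'grip_width': 0.4569, 'grasp_force': 61.2124}
[ 275  292  103   64 5952] ((326.26055908203125, 323.969970703125), (62.920188903808594, 102.08091735839844), 89.37724304199219) [[0.5476, 0.038], [0.5839, 0.0307], [0.5798, 0.005], [0.5414, 0.0126]] ctr [0.5632 0.0216] sides [np.float64(0.0371), np.float64(0.0261), np.float64(0.0391), np.float64(0.0261)] ang [np.float64(-11.2), np.float64(-99.1), np.float64(168.8), np.float64(76.4)]
head uv [0.5277 0.5648 0.5661 0.527 ] [0.151  0.1515 0.1254 0.1249] ctr 0.5464 0.1382
tcp uv 0.5454750507730313 0.13544077044001535
pred packer top +y/-y [326.  211.9] [325.9 219.9]
[(205, [154, 214, 206]), (206, [155, 215, 205]), (207, [155, 210, 204]), (208, [159, 217, 210]), (209, [148, 209, 205]), (210, [103, 163, 175]), (211, [38, 61, 76]), (212, [32, 53, 72]), (213, [30, 57, 73]), (214, [34, 54, 68]), (215, [33, 58, 72]), (216, [39, 59, 72]), (217, [33, 52, 64]), (218, [27, 46, 59]), (219, [32, 44, 55]), (220, [74, 59, 53]), (221, [139, 85, 49]), (222, [135, 79, 46]), (223, [130, 78, 48]), (224, [120, 72, 40]), (225, [121, 75, 42]), (226, [118, 74, 44]), (227, [120, 77, 42]), (228, [121, 73, 45]), (229, [115, 67, 42]), (230, [113, 68, 43]), (231, [99, 62, 38]), (232, [65, 47, 34]), (233, [61, 43, 30]), (234, [58, 40, 32]), (235, [53, 41, 31]), (236, [59, 45, 34])]
```

Request:
{"name": "send_rows", "arguments": {
  "plan": [
    [[0,0,0,-0.003,0,0.12,0.2],[0,0,0,0,0,0.09,0.2],[0,0,0,0,0,0.05,0.2],[0,0,0,0,0,0.04,0.2],[0,0,0,0,0,0.03,0.2],[0,0,0,0,0,0.02,0.2],[0,0,0,0,0,0,0.2],[0,0,0,0,0,0,0.2]]
  ]
}}

```text
clock: 23.1
position: [0.5619, 0.0186, 0.1048]
ee_rot: [0.777, 0.629, 0.0, 0.0]
ft_force: [0.3, -0.3, -1.7]
grip_width: 0.455
grasp_force: 61.2
```

Free and clear, with the toe at about 34 mm. Going down slowly.

Request:
{"name": "send_rows", "arguments": {
  "plan": [
    [[0,0,0,0,0,0.02,0.2],[0,0,0,0,0,0.015,0.2],[0,0,0,0,0,0.01,0.2],[0,0,0,0,0,0,0.2],[0,0,0,0,0,0,0.2]]
  ]
}}

```text
clock: 23.52
position: [0.5616, 0.0187, 0.0953]
ee_rot: [0.777, 0.629, -0.0, -0.0]
ft_force: [0.9, 0.9, -2.2]
grip_width: 0.459
grasp_force: 61.3
```

Request:
{"name": "send_rows", "arguments": {
  "plan": [
    [[0,0,0,0,0,0.01,0.2],[0,0,0,0,0,0.01,0.2],[0,0,0,0,0,0,0.2],[0,0,0,0,0,0,0.2]]
  ]
}}

```text
clock: 23.85
position: [0.5624, 0.0196, 0.092]
ee_rot: [0.777, 0.629, 0.001, 0.0]
ft_force: [2.0, 4.9, 4.1]
grip_width: 0.455
grasp_force: 61.8
```

Request:
{"name": "send_rows", "arguments": {
  "plan": [
    [[0,0,0,0.002,0,0.006,0.2],[0,0,0,0,0,0.006,0.2],[0,0,0,0,0,0,0.2],[0,0,0,0,0,0,0.2]]
  ]
}}

```text
clock: 24.18
position: [0.5627, 0.0199, 0.0913]
ee_rot: [0.777, 0.629, 0.001, 0.001]
ft_force: [-6.3, 5.2, 22.5]
grip_width: 0.456
grasp_force: 64.2
```

Request:
{"name": "send_rows", "arguments": {
  "plan": [
    [[0,0,0,0,0,0.005,0.2],[0,0,0,0,0,0.005,0.2],[0,0,0,0,0,0,0.2],[0,0,0,0,0,0,0.2]]
  ]
}}

```text
clock: 24.52
position: [0.5629, 0.02, 0.091]
ee_rot: [0.777, 0.629, 0.001, 0.001]
ft_force: [-12.7, 3.4, 39.5]
grip_width: 0.456
grasp_force: 66.4
```

Jammed with the toe about 8 mm above the plate. The push is now too hard at 39 N, so I'll ease it to about 18 N and relieve the sideways force.

Request:
{"name": "send_rows", "arguments": {
  "plan": [
    [[0,0,0,0,-0.003,-0.005,0.2],[0,0,0,0,0,0,0.2],[0,0,0,0,0,0,0.2],[0,0,0,0,0,0,0.2]]
  ]
}}

```text
clock: 24.85
position: [0.5629, 0.0201, 0.091]
ee_rot: [0.777, 0.629, 0.002, 0.001]
ft_force: [-4.8, 3.6, 26.3]
grip_width: 0.456
grasp_force: 64.7
```

Request:
{"name": "send_rows", "arguments": {
  "plan": [
    [[0,0,0,0,-0.001,-0.002,0.2],[0,0,0,0,0,0,0.2],[0,0,0,0,0,0,0.2],[0,0,0,0,0,0,0.2],[0,0,0,0,0,0,0.2],[0,0,0,0,0,0,0.2]]
  ]
}}

```text
clock: 25.35
position: [0.5628, 0.02, 0.091]
ee_rot: [0.777, 0.629, 0.002, 0.001]
ft_force: [-1.9, 4.4, 20.3]
grip_width: 0.457
grasp_force: 63.9
```

Run:
```python
from h import *
a,K,T=snap("wrist","w_end");b,K2,T2=snap("scene","s_end");c,K3,T3=snap("top","t_end");print(S(0))
p=get_obs()["position"]
q=head('w_e2',p[2]-.071+.082);cc=q.mean(0);print("head uv",(q@cv_).round(4),cc@cu,cc@cv_)
A=cv2.resize(a[60:330,200:460],(400,415));B=cv2.resize(b[200:340,200:360],(400,350));B=cv2.copyMakeBorder(B,0,65,0,0,cv2.BORDER_CONSTANT)
cv2.imwrite("pics/end.png",np.hstack([A,B]))
```

```text
{'clock': 25.5, 'position': [0.5628, 0.02, 0.091], 'ee_rot': [0.777, 0.6295, 0.0019, 0.0013], 'ft_force': [-2.2377, 3.1229, 21.4349], 'grip_width': 0.4539, 'grasp_force': 63.9406}
{'clock': 25.55, 'position': [0.5629, 0.0201, 0.0911], 'ee_rot': [0.777, 0.6295, 0.0019, 0.0013], 'ft_force': [-1.9045, 4.3914, 20.6609], 'grip_width': 0.4583, 'grasp_force': 63.9406}
[ 275  293  104   63 5981] ((326.5, 324.0), (103.0, 62.0), 0.0) [[0.5424, 0.0141], [0.5487, 0.039], [0.5853, 0.0311], [0.581, 0.0058]] ctr [0.5644 0.0225] sides [np.float64(0.0257), np.float64(0.0374), np.float64(0.0257), np.float64(0.0395)] ang [np.float64(75.7), np.float64(-12.1), np.float64(-99.8), np.float64(167.8)]
head uv [0.1266 0.1522 0.1522 0.1265] 0.547355179624139 0.1393634287509774
```

View pics/end.png

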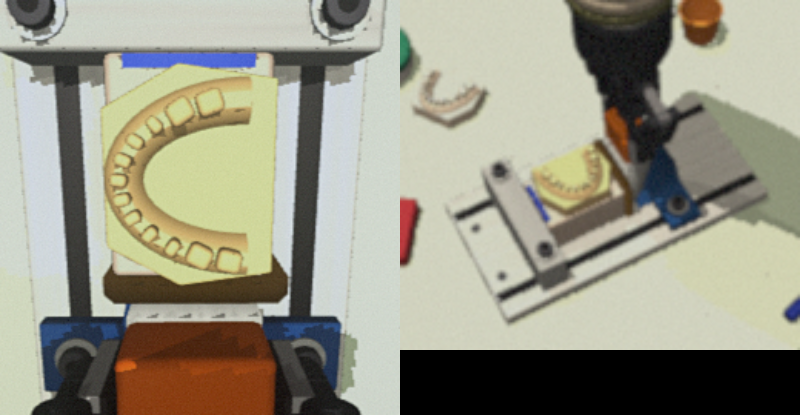

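The final view shows the model flush with the fence, the brass packer upright against it at about (195,285), and the wedge held between packer and stop. The push is steady at about 20 N, so I'm handing in.

```bash
python3 -c "
from workcell import job
print(job.hand_in())"
```

```text
the job is handed in; nothing more can be done
None
```

I handed the job in after about 25 s of the 72 s: the model is against the fence with one packer behind it, and the wedge is jammed with its toe about 8 mm above the plate, still gripped and pressed at about 20 N (the hand-in gave no verdict).

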